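# Set the hold-down leaf of a sample-binding jig

## Task

Set the hold-down leaf of the binding jig with the grey carriage that bears it: push the carriage's black fin along its sloping rails until the leaf, pressed straight down with the fingertips on the rib at its mid-span so that the rib's crest is level with the top of the steel gauge bar (within 1 mm), pushes back with 15 N. Show it at the end with such a press, level and at 15 N, held for a good second, then let the leaf spring back up and leave the carriage as set. Never load the leaf with more than 24 N, and leave the samples, the tape roll and the glue jar where they are.

Things in the scene. Friction and masses are not known exactly. Their poses are not given: they have to be found in the camera images.
- jig: Fixed binding jig: plywood base 240 (x) by 360 (y) by 18 mm. Origin: centre of its underside, on the table. In its frame two aluminium rails (x -40 and +40 mm) rise towards +y, 1 in 3; on them rides the carriage, from which the leaf sticks out towards +y. The steel gauge bar lies level along y, at x +85 mm, y -45 to +105 mm, 12 mm wide; its top is 85.8 mm over the table.
- leaf: Bare steel leaf spring 30 mm wide, 2.5 mm thick, free length 140 mm along the jig's +y, clear air below. Origin: its root in the carriage, mid-thickness. Level at rest, pre-loaded up against a stop: stays put until the push on the rib exceeds the pre-load (1 to 10 N; the temper is unknown), then the rib sinks 1 mm per 0.56 N or so, to a hard stop at 27 mm. It springs back.
- rib: Round steel rib across the leaf at mid-span, 29 mm long, 9 mm thick, 7 mm proud of the leaf. Origin: middle of its crest, the place to press. At rest, with the carriage at 0, at x 0, y -10, z 90 mm in the jig's frame; it travels with the carriage.
- fin (a point): Centre of the carriage's upright black fin, 18 mm (jig x) by 30 mm (jig y), at the height to grip it, 22 mm over the grey block's flat top (92 mm wide in x); the fin's top is 13.5 mm higher. With the carriage at 0 at x 0, y -135, z 118 mm in the jig's frame.
- carriage (a joint): Travel of the carriage up its rails in m, 0 (low end) to 0.07: per mm it goes 0.95 mm along the jig's +y and 0.32 mm up. Starts at 0 to 0.006; the right setting lies between 0.015 and 0.068. Drag 8 to 15 N up, 5 to 12 N down; it stays where it is left. Each mm up raises the force of the leaf pressed level with the gauge by about 0.18 N.
- samples: Loose stack of sample boards 95 x 70 x 12 mm lying on the jig's base under and beyond the leaf's tip; leave alone. Origin: centre of its underside.
- tape: Cardboard tape roll lying flat on the table, 100 mm across, 48 mm high; leave alone. Origin: centre of its underside.
- glue: White glue jar with an orange lid, 64 mm across, 150 mm high; leave alone. Origin: centre of its underside.

How it is judged:
By the outcome, as a careful person would: the job done as asked, in the order asked, and still so for the second after the job is handed in, with the robot touching nothing.
It also fails if it takes over 72 s, if anything falls off the work surface, if the arm or the gripper's body presses on something with over 40 N, if the wrist force passes 120 N, or if a joint passes its speed limit or range.

## Robot

A 6-joint arm with a two-finger parallel gripper is mounted at the origin on the work surface. World frame = base frame: x ahead of the robot, y to its left, z up, the work surface at z = 0. Lengths are in m, angles in rad, forces in N, time in s.
With the tool pointing down it reaches from about 0.375 to 0.9 m from the base axis. Payload 3.1 kg.
Tool frame: the origin (TCP) lies on the centre line of the jaws, within the pads' length; the fingertips stand 11 mm ahead of it and the grasp point (between the pads) lies 8 mm behind it; x points along the fingers, y is the direction in which the jaws open and shut, and the axes are right-handed (so a half turn about x gives the same grasp; the last joint's range is limited). The gripper opens to 87 mm and grips with 3 to 60 N. Pads are 19 mm wide; open, the fingers measure 117 mm over their backs; the gripper's body (75 mm by 190 mm) begins 51 mm behind the grasp point.
Start: joints at [-1.48, 0.527, 1.433, -0, 1.181, -0.178], TCP at [0.167, -0.602, 0.234] pointing down, gripper open.
Joint ranges: [-3.08, 3.08], [-0.75, 2.2], [0.22, 2.44], [-1.43, 4.57], [0, 2.65], [-2.85, 2.85]. Speed limits (rad/s): [2.79, 2.79, 3.14, 3.14, 3.14, 3.14].

## Interface

Orientations are given as a unit quaternion [x, y, z, w].
In Python, from rig import robot, camera, camera_info gives the robot as it stands.
- The arm moves only by the shell command python3 -m inch 'ROWS' [FORCE]. ROWS is JSON, a list that holds one entry, the list of rows, each a list of 5 numbers: the shift along the tool's x, y, z in cm, then the turn about the tool's x in rad, then the opening, from 0 (shut) to 1 (fully open). A call has 1 to 8 rows; each row shifts and turns the pose as measured when the row begins, along the tool's axes as they then stand; what a row does not reach is not made up. A row lasts 1/12 s, in which the tool goes at most 41.7 mm and 7.16 degrees, less where a joint would pass 70% of its speed; a pose out of reach is approached as far as the arm can. A call with a gripper value outside its range is refused whole. The fingers move at their own pace and stop on an object; FORCE is the grip in N (left out, the last holds). Time passes only in rows, so rows that do not move let the fingers close. It gives the time, the measured TCP pose, the force and the opening at its end, in the units of the state.
- robot.get_obs(): the state, without advancing time (a new reading comes with each control period).
- camera(name): name is "scene" or "side" or "wrist"; returns the picture (480x640x3 uint8, red, green, blue); there is no depth.
- camera_info(name): a dict with "camera_matrix" (3x3 intrinsics, pixels), "dist" ([k1, k2, p1, p2, k3] as OpenCV has them; the pictures are not rectified), "rvec" (rotation vector, rad) and "tvec" (3), from world to camera coordinates, as OpenCV has them. Camera axes: x right, y down, z forward; pixel columns grow to the right and rows downward; lengths in m; the calibration is good to about 2 mm. A picture is of the moment at which its call begins: read the wrist's pose just before it. camera_info takes no time and is no camera call; for the wrist camera it gives the pose at the moment of the call.
- robot.hand_in(): hands the job in, once; it reports no verdict.
The state is a dict: "time": time; "q": joint angles; "joint_velocities": joint speeds; "joint_torque": joint torques, N m; "position": TCP position; "tool_rot": TCP orientation; "ft_force": force on the tool from outside, world axes, zero at the start; "moment": the same for the moment, N m; "grip_width": finger opening in m.
Only numpy, scipy, OpenCV 4.12 (cv2) and the standard library are available. Lean on these libraries where they do the work, as an engineer would, in place of code of your own. Each camera call takes 0.05 s, during which the arm holds its last target. There are 200 camera calls.

## Working session

There is one attempt and no reset: what is moved stays moved. The work goes in short steps, Python scripts to look and compute and a shell command to move; the robot and the scene stay as the last step left them, time stands still between calls to the robot, and variables do not carry over. Pictures are saved under pics/ and viewed, about 8 in all and at most 12, crops included, and the job is handed in when it is done.

```bash
mkdir -p pics; ls
python3 - <<'E'
from rig import robot, camera, camera_info
import cv2
o=robot.get_obs(); print({k:(v if not hasattr(v,'round') else v.round(4)) for k,v in o.items()})
for n in ["scene","side"]:
    cv2.imwrite(f"pics/{n}0.png",camera(n)[:,:,::-1])
    print(n,camera_info(n))
E
```

```text
pics
{'time': 0.0, 'q': array([-1.4795,  0.5285,  1.4339, -0.    ,  1.1814, -0.1785]), 'joint_velocities': array([ 0.0002, -0.    ,  0.0007,  0.0004,  0.0004,  0.0017]), 'joint_torque': array([ 9.00000e-04, -4.40038e+01, -1.76591e+01,  6.33000e-02,
        5.82000e-02, -2.00000e-04]), 'position': array([ 0.1665, -0.6017,  0.2326]), 'tool_rot': array([ 0.7007,  0.0959, -0.7007,  0.0943]), 'ft_force': array([ 0.2421,  0.6977, -0.1436]), 'moment': array([ 0.0126, -0.0009, -0.0458]), 'grip_width': 0.08710350587378896}
scene {'camera_matrix': array([[585.50529347,   0.        , 321.56312866],
       [  0.        , 585.50529347, 244.80330815],
       [  0.        ,   0.        ,   1.        ]]), 'dist': array([-0.10240004,  0.        ,  0.        ,  0.        ,  0.        ]), 'rvec': array([ 2.09726509,  1.36367917, -0.50912478]), 'tvec': array([-0.25412163, -0.30500897,  1.82063388])}
side {'camera_matrix': array([[543.22965582,   0.        , 328.95362396],
       [  0.        , 543.22965582, 237.46761761],
       [  0.        ,   0.        ,   1.        ]]), 'dist': array([-0.16481783,  0.        ,  0.        ,  0.        ,  0.        ]), 'rvec': array([ 0.35178557, -2.767992  ,  1.2377306 ]), 'tvec': array([0.5498229 , 0.16567551, 1.38382042])}
```

View pics/scene0.png

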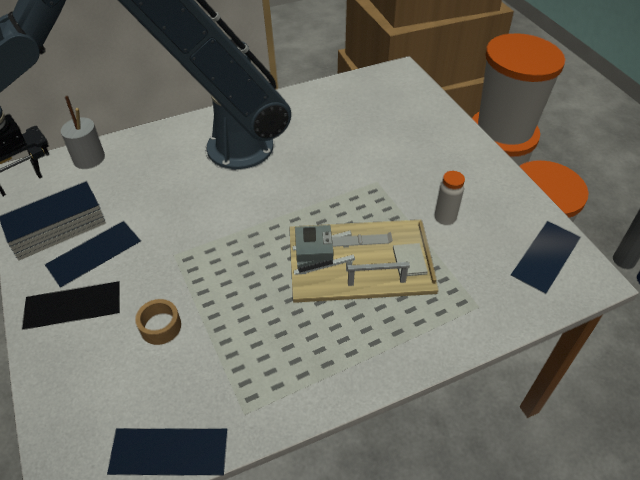

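View pics/side0.png

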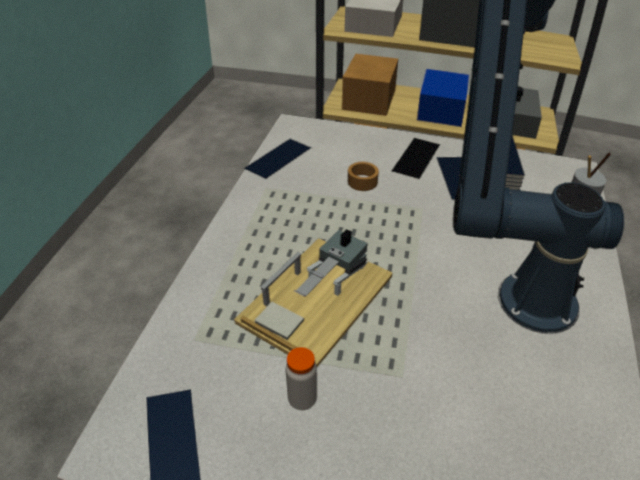

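The scene view shows the jig with corners at about (290,222), (425,220), (437,293) and (294,299). The fin is near (310,233), the glue jar near (449,200) and the tape near (158,322). The side view shows the fin near (346,238) and the gauge bar from (265,290) to (298,258). I'll enlarge both.

Run:
```python
import cv2
a=cv2.imread("pics/scene0.png")[205:315,280:450]; b=cv2.imread("pics/side0.png")[220:370,225:405]
cv2.imwrite("pics/scene_c.png",cv2.resize(a,None,fx=4.7,fy=4.7,interpolation=cv2.INTER_CUBIC))
cv2.imwrite("pics/side_c.png",cv2.resize(b,None,fx=4,fy=4,interpolation=cv2.INTER_CUBIC))
```

```text
(no output)
```

View pics/scene_c.png

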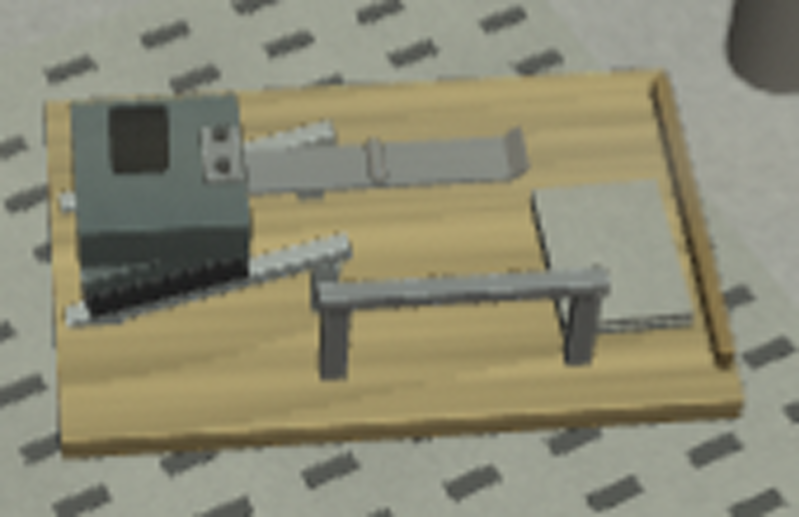

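View pics/side_c.png

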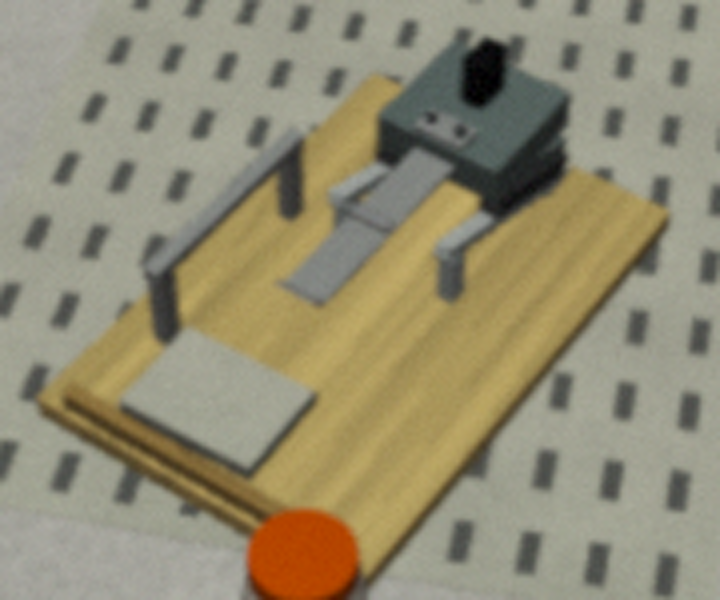

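The scene crop has the base's top corners at about (45,102), (742,402) and (62,443). The gauge bar's top runs (320,292) to (603,275), the rib is at (376,158) and the fin's top at (138,108–170). The side crop has corners at (668,213), (40,402) and (378,75), the bar's top from (155,265) to (300,132), the fin's top at (487,45) and the rib at (370,218). Next I'll fit the jig's pose and the carriage position.

```bash
cat > h.py <<'E'
import numpy as np, cv2
from scipy.optimize import least_squares
from scipy.spatial.transform import Rotation as R
from rig import robot, camera, camera_info
S=np.array([0,.9487,.3162])
def jw(p,J,P): # jig->world
    x,y,a=J; P=np.atleast_2d(P); c,s=np.cos(a),np.sin(a)
    return np.c_[x+c*P[:,0]-s*P[:,1], y+s*P[:,0]+c*P[:,1], P[:,2]]
def proj(i,W):
    return cv2.projectPoints(np.float64(W),i["rvec"],i["tvec"],i["camera_matrix"],i["dist"])[0][:,0]
RIB=np.array([0,-.010,.090]); FIN=np.array([0,-.135,.118])
E
python3 - <<'E'
from h import *
sc=camera_info("scene"); sd=camera_info("side")
sP=[(-.12,-.18,.018),(.12,.18,.018),(.12,-.18,.018),(.085,-.045,.0858),(.085,.105,.0858)]
su=np.array([(45,102),(742,402),(62,443),(320,290),(604,274)])/4.7+[280,205]
dP=[(-.12,-.18,.018),(.12,.18,.018),(.12,-.18,.018),(.085,-.045,.0858),(.085,.105,.0858)]
du=np.array([(668,213),(40,402),(378,75),(300,132),(155,267)])/4+[225,220]
mP=np.array([RIB,FIN+[0,0,.0135]])
ms=np.array([(376,158),(140,140)])/4.7+[280,205]; ms[1]=np.array((139,108))/4.7+[280,205]
md=np.array([(368,218),(487,45)])/4+[225,220]
def f(v,full=False):
    J,c=v[:3],v[3]
    M=jw(0,J,mP+c*S)
    r=np.r_[(proj(sc,jw(0,J,sP))-su),(proj(sd,jw(0,J,dP))-du),(proj(sc,M)-ms)[:1],(proj(sd,M)-md)]
    return r if full else r.ravel()
g=[.65,.0,1.5,.003]
best=min((least_squares(f,[.6,.1,a,.003],loss="soft_l1") for a in np.arange(-3,3.2,1)),key=lambda r:r.cost)
print(best.x,best.cost); print(f(best.x,True).round(1))
J,c=best.x[:3],best.x[3]
for n,P in [("rib",RIB+c*S),("fin",FIN+c*S)]: print(n,jw(0,J,P).round(4))
o=robot.get_obs(); print(R.from_quat(o["tool_rot"]).as_matrix().round(3))
E
```

```text
[ 0.5628729   0.13953038 -0.34551059  0.00515581] 7.571644077175831
[[-0.3 -0.6]
 [ 0.9 -0.7]
 [-0.4 -0.5]
 [-0.6  0.3]
 [ 1.   0. ]
 [ 1.4 -0.9]
 [-0.8 -1.3]
 [-0.8 -1. ]
 [-0.2 -0.8]
 [-1.   0.9]
 [ 0.2 -0.8]
 [ 1.3 -1.1]
 [-0.3  1.5]]
rib [[0.5611 0.1347 0.0916]]
fin [[0.5188 0.0171 0.1196]]
[[-0.     0.267 -0.964]
 [ 0.002 -0.964 -0.267]
 [-1.    -0.002 -0.   ]]
```

```bash
python3 -m inch '[[[0,0,0,-0.12,0.5],[0,0,0,-0.12,0.5],[0,0,0,-0.12,0],[0,0,0,-0.12,0],[0,0,0,-0.12,0],[0,0,0,-0.12,0],[0,0,0,-0.12,0],[0,0,0,-0.12,0]]]' 20; python3 -m inch '[[[0,0.6,-4.1,0,0],[0,0.6,-4.1,0,0],[0,0.6,-4.1,0,0],[0,0.6,-4.1,0,0],[0,0.6,-4.1,0,0],[0,0.6,-4.1,0,0],[0,0.6,-4.1,0,0],[0,0.6,-4.1,0,0]]]'; python3 -m inch '[[[0,0.6,-4.1,0,0],[0,0.6,-4.1,0,0],[0,0.6,-4.1,0,0],[0,0.6,-4.1,0,0],[0,0.6,-4.1,0,0],[0,0.6,-4.1,0,0],[0,0.6,-2,0,0],[0,0,0,0,0]]]'
cat >> h.py <<'E'
J=np.array([.5629,.1395,-.3455]); C=.00516
def where(J=J):
    o=robot.get_obs(); p=o["position"]; Rm=R.from_quat(o["tool_rot"]).as_matrix()
    a=J[2]; d=p[:2]-J[:2]; c,s=np.cos(a),np.sin(a)
    jp=np.array([c*d[0]+s*d[1],-s*d[0]+c*d[1],p[2]])
    print("t",round(o["time"],2),"jig TCP mm",(jp*1000).round(1),"tip z",round((p[2]+.011*Rm[2,0])*1000,1),"F",o["ft_force"].round(2),"w",round(o["grip_width"],4),
      "yaw err",round(np.arctan2(Rm[1,1],Rm[0,1])-a,4),"tilt",Rm[:2,0].round(4),"q",o["q"].round(2))
    return o,jp,Rm
E
python3 - <<'E'
from h import *
where()
cv2.imwrite("pics/w1.png",camera("wrist")[:,:,::-1])
E
```

```text
time: 0.77
position: [0.1663, -0.5983, 0.2278]
tool_rot: [0.572, 0.423, -0.567, 0.415]
ft_force: [0.6, 0.2, -0.6]
grip_width: 0.0417
time: 1.43
position: [0.3063, -0.3022, 0.2258]
tool_rot: [0.573, 0.419, -0.57, 0.413]
ft_force: [1.1, -0.3, 0.3]
grip_width: 0.0008
time: 2.1
position: [0.4269, -0.0523, 0.2275]
tool_rot: [0.573, 0.422, -0.569, 0.413]
ft_force: [0.3, -0.9, -1.0]
grip_width: 0.0003
t 2.1 jig TCP mm [ -63.  -226.5  227.5] tip z 216.5 F [ 0.32 -0.87 -0.99] w 0.0003 yaw err 0.037 tilt [-0.0027  0.013 ] q [-0.39  0.28  1.9   0.01  0.97 -0.09]
```

```bash
python3 -m inch '[[[0,2.2,-4,0.02,0],[0,2.2,-4,0.02,0],[0,2.2,-4,0,0],[0,2.2,-4,0,0],[0,2.2,-4,0,0],[0,2.2,-4,0,0],[0,2.2,-2,0,0],[0,0,0,0,0]]]'
python3 - <<'E'
from h import *
where()
cv2.imwrite("pics/w2.png",camera("wrist")[:,:,::-1])
E
```

```text
time: 2.82
position: [0.6479, 0.121, 0.2228]
tool_rot: [-0.58, -0.406, 0.585, -0.395]
ft_force: [1.2, -0.9, 0.1]
grip_width: 0.0004
t 2.82 jig TCP mm [ 86.2  11.4 222.8] tip z 211.8 F [ 1.19 -0.87  0.06] w 0.0004 yaw err -0.02 tilt [-0.0138  0.0088] q [0.01 0.59 1.34 0.01 1.22 0.37]
```

View pics/w2.png

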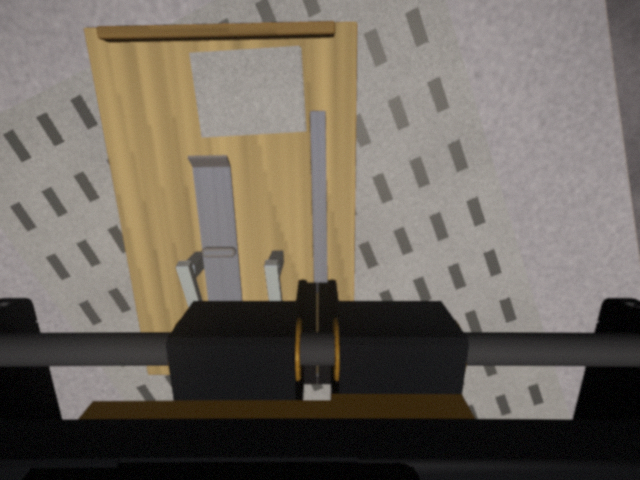

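The wrist view shows the bar's far end at (311..325,111). The rib runs (203,249) to (236,251), the leaf's tip is near (209,157), and the base's right edge runs from (357,22) to about (355,298). I'll check the fit against these.

Run:
```python
from h import *
i=camera_info("wrist")
for n,P in dict(barL=(.079,.105,.0858),barR=(.091,.105,.0858),ribL=RIB+C*S+[-.0145,0,0],ribR=RIB+C*S+[.0145,0,0],baseFR=(.12,.18,.018)).items(): print(n,proj(i,jw(0,J,P)).round(1))
```

```text
barL [[311.5 108.5]]
barR [[327.6 108.2]]
ribL [[201.3 252.1]]
ribR [[236.3 251.7]]
baseFR [[360.   18.1]]
```

```bash
cat >> h.py <<'E'
def avg(n=8):
    F=[];Z=[]
    for k in range(n):
        camera("wrist"); o,jp,Rm=(lambda o:(o,0,R.from_quat(o["tool_rot"]).as_matrix()))(robot.get_obs())
        F.append(o["ft_force"]); Z.append((o["position"][2]+.011*Rm[2,0])*1000)
    F=np.array(F); print("avg F",F.mean(0).round(2),"sd",F.std(0).round(2),"tip z",np.mean(Z).round(2),"sd",np.std(Z).round(2))
E
python3 -m inch '[[[2.5,0,0,-0.02,0],[2.5,0,0,0,0],[2.5,0,0,0,0],[2.5,0,0,0,0],[1,0,0,0,0],[0,0,0,0,0],[0,0,0,0,0],[0,0,0,0,0]]]'
python3 - <<'E'
from h import *
where(); avg(8)
E
```

```text
time: 3.53
position: [0.6367, 0.1062, 0.1096]
tool_rot: [-0.574, -0.41, 0.588, -0.397]
ft_force: [0.1, -1.0, 0.5]
grip_width: 0.0003
t 3.53 jig TCP mm [ 80.7  -6.3 109.6] tip z 98.6 F [ 0.06 -0.98  0.52] w 0.0003 yaw err -0.011 tilt [-0.0274  0.0042] q [-0.01  0.71  1.46  0.    1.    0.34]
avg F [ 0.07 -0.05 -0.05] sd [0.31 0.5  0.46] tip z 99.09 sd 0.33
```

```bash
python3 -m inch '[[[0.5,0.3,0,0,0],[0.3,0.1,0,0,0],[0,0,0,0,0],[0,0,0,0,0]]]'
python3 - <<'E'
from h import *
where(); avg(4)
E
```

```text
time: 4.27
position: [0.6415, 0.1066, 0.101]
tool_rot: [-0.574, -0.41, 0.587, -0.398]
ft_force: [-0.1, 0.6, 0.3]
grip_width: 0.0005
t 4.27 jig TCP mm [ 85.1  -4.4 101. ] tip z 90.0 F [-0.08  0.61  0.3 ] w 0.0005 yaw err -0.0085 tilt [-0.0251  0.0043] q [-0.01  0.73  1.45  0.    0.99  0.34]
avg F [-0.17 -0.32 -0.32] sd [0.49 0.65 0.15] tip z 90.1 sd 0.16
```

```bash
python3 -m inch '[[[0.1,0,0,0,0],[0.1,0,0,0,0],[0.1,0,0,0,0],[0.1,0,0,0,0]]]';python3 -m inch '[[[0.1,0,0,0,0],[0,0,0,0,0]]]';python3 -m inch '[[[0.1,0,0,0,0],[0,0,0,0,0]]]'
python3 - <<'E'
from h import *
where(); avg(5)
E
```

```text
time: 4.8
position: [0.6416, 0.1066, 0.0975]
tool_rot: [-0.574, -0.41, 0.586, -0.398]
ft_force: [0.2, 0.2, 0.1]
grip_width: 0.0006
time: 4.97
position: [0.6417, 0.1066, 0.0977]
tool_rot: [-0.574, -0.41, 0.586, -0.398]
ft_force: [-0.1, -0.7, 0.3]
grip_width: 0.0004
time: 5.13
position: [0.6421, 0.1066, 0.0975]
tool_rot: [-0.575, -0.41, 0.586, -0.398]
ft_force: [0.4, -0.5, -0.2]
grip_width: 0.0004
t 5.13 jig TCP mm [85.6 -4.1 97.5] tip z 86.5 F [ 0.35 -0.53 -0.24] w 0.0004 yaw err -0.0083 tilt [-0.0222  0.0042] q [-0.01  0.73  1.45  0.    0.98  0.34]
avg F [-0.42  0.08  1.79] sd [0.5  0.2  0.71] tip z 86.35 sd 0.03
```

```bash
python3 -m inch '[[[0.1,0,0,0,0],[0,0,0,0,0]]]'
python3 - <<'E'
from h import *
where(); avg(4)
E
python3 -m inch '[[[0.2,0,0,0,0],[0,0,0,0,0]]]'
python3 - <<'E'
from h import *
where(); avg(4)
E
```

```text
time: 5.55
position: [0.6422, 0.1067, 0.0975]
tool_rot: [-0.575, -0.41, 0.586, -0.398]
ft_force: [0.5, 0.3, -0.8]
grip_width: -0.0
t 5.55 jig TCP mm [85.7 -4.1 97.5] tip z 86.5 F [ 0.45  0.3  -0.75] w -0.0 yaw err -0.0083 tilt [-0.0222  0.0042] q [-0.01  0.73  1.45  0.    0.98  0.34]
avg F [-0.62  0.2   2.56] sd [0.53 0.53 1.2 ] tip z 86.34 sd 0.01
time: 5.92
position: [0.6424, 0.1067, 0.0978]
tool_rot: [-0.575, -0.41, 0.586, -0.399]
ft_force: [-0.4, 0.1, -0.3]
grip_width: 0.0005
t 5.92 jig TCP mm [85.9 -4.  97.8] tip z 86.8 F [-0.41  0.05 -0.32] w 0.0005 yaw err -0.0081 tilt [-0.0217  0.004 ] q [-0.01  0.73  1.45  0.    0.98  0.34]
avg F [-0.33  0.06  3.95] sd [0.34 0.24 2.4 ] tip z 86.37 sd 0.14
```

```bash
sed -i 's/    F=np.array(F); print(/    F=np.array(F); print("Fz",F[:,2].round(1),"z",np.round(Z,1)); print(/' h.py
python3 -m inch '[[[-1.5,0,0,0,0],[-1.5,-1,0,0,0],[0,-3,0,0,0],[0,-3,0,0,0],[0,-1.6,0,0.008,0],[0,0,0,0,0],[0,0,0,0,0]]]'
python3 - <<'E'
from h import *
where(); avg(4)
E
```

```text
time: 6.7
position: [0.5587, 0.1361, 0.1249]
tool_rot: [-0.575, -0.408, 0.589, -0.395]
ft_force: [0.5, -0.3, -0.2]
grip_width: 0.0003
t 6.7 jig TCP mm [ -2.8  -4.6 124.9] tip z 113.9 F [ 0.52 -0.29 -0.21] w 0.0003 yaw err -0.0182 tilt [-0.0273  0.0036] q [0.04 0.62 1.64 0.01 0.92 0.4 ]
Fz [-1.4  0.6  0.2 -0.3] z [113.7 113.8 113.9 114. ]
avg F [-0.25 -0.42 -0.26] sd [0.24 0.54 0.75] tip z 113.87 sd 0.11
```

```bash
python3 -m inch '[[[0.8,0.3,0,-0.018,0],[0.6,0.1,0,0,0],[0.3,0,0,0,0],[0,0,0,0,0],[0.1,0,0,0,0],[0.1,0,0,0,0],[0,0,0,0,0]]]'
python3 - <<'E'
from h import *
where(); avg(4)
E
```

```text
time: 7.48
position: [0.568, 0.1323, 0.1028]
tool_rot: [-0.573, -0.412, 0.585, -0.4]
ft_force: [-1.1, 0.2, 2.2]
grip_width: 0.0004
t 7.48 jig TCP mm [  7.3  -5.1 102.8] tip z 91.8 F [-1.07  0.17  2.21] w 0.0004 yaw err -0.0023 tilt [-0.0235  0.0038] q [0.03 0.66 1.63 0.01 0.88 0.38]
Fz [2.  0.8 1.4 1. ] z [91.9 91.9 91.9 91.9]
avg F [-0.36 -0.11  1.29] sd [0.17 0.66 0.46] tip z 91.88 sd 0.01
```

```bash
python3 -m inch '[[[-0.4,0,0,0,0],[0,-0.5,0,0,0],[0,-0.2,0,0,0],[0,0,0,0,0],[0,0,0,0,0]]]'
python3 - <<'E'
from h import *
where()
E
```

```text
time: 8.1
position: [0.5607, 0.1351, 0.1076]
tool_rot: [-0.573, -0.412, 0.584, -0.401]
ft_force: [-0.5, -0.2, 0.3]
grip_width: 0.0005
t 8.1 jig TCP mm [ -0.5  -4.9 107.6] tip z 96.6 F [-0.45 -0.21  0.34] w 0.0005 yaw err -0.0017 tilt [-0.0221  0.0036] q [0.04 0.64 1.65 0.01 0.88 0.38]
```

Now I'll press down gradually, to the level of about 86.4.

```bash
python3 -m inch '[[[0.3,0,0,0,0],[0.2,0,0,0,0],[0.1,0,0,0,0],[0.1,0,0,0,0],[0.1,0,0,0,0]]]'; python3 -m inch '[[[0.1,0,0,0,0],[0.1,0,0,0,0],[0.1,0,0,0,0]]]'
python3 - <<'E'
from h import *
where(); avg(6)
E
```

```text
time: 8.52
position: [0.5609, 0.1354, 0.1006]
tool_rot: [-0.573, -0.412, 0.584, -0.401]
ft_force: [-2.2, -0.5, 7.1]
grip_width: 0.0008
time: 8.77
position: [0.561, 0.1355, 0.0995]
tool_rot: [-0.574, -0.412, 0.584, -0.401]
ft_force: [-1.7, -1.2, 8.1]
grip_width: 0.0003
t 8.77 jig TCP mm [-0.5 -4.4 99.5] tip z 88.5 F [-1.71 -1.19  8.09] w 0.0003 yaw err -0.0015 tilt [-0.0209  0.0041] q [0.04 0.65 1.65 0.01 0.86 0.38]
Fz [7.6 6.5 7.3 7.1 6.1 6.8] z [88.5 88.5 88.5 88.5 88.6 88.6]
avg F [-1.47 -0.08  6.91] sd [0.31 0.45 0.49] tip z 88.52 sd 0.04
```

```bash
python3 -m inch '[[[0.15,0,0,0,0],[0.15,0,0,0,0],[0.15,0,0,0,0],[0.1,0,0,0,0]]]'
python3 - <<'E'
from h import *
where(); avg(8)
E
```

```text
time: 9.4
position: [0.561, 0.1356, 0.0975]
tool_rot: [-0.574, -0.411, 0.584, -0.401]
ft_force: [-1.6, -0.3, 7.3]
grip_width: 0.0007
t 9.4 jig TCP mm [-0.5 -4.3 97.5] tip z 86.5 F [-1.55 -0.25  7.28] w 0.0007 yaw err -0.0016 tilt [-0.0201  0.0043] q [0.04 0.66 1.65 0.01 0.85 0.38]
Fz [7.8 7.8 8.1 7.8 7.3 8.3 7.1 7.2] z [86.5 86.5 86.5 86.5 86.6 86.6 86.6 86.6]
avg F [-1.93  0.14  7.67] sd [0.45 0.42 0.43] tip z 86.53 sd 0.03
```

```bash
python3 -m inch '[[[-0.8,0,0,0,0],[-2,0,0,0,0],[-2.5,0,0,0,0.5],[-1,0,1.5,0,0.55],[0,0,3,0,0.55],[0,0,3,0,0.55],[0,0,2,0,0.55],[0,0,0,0,0.55]]]'; python3 -m inch '[[[0,0,1,0,0.55],[0,0,0,0,0.55],[0,0,0,0,0.55]]]'
python3 - <<'E'
from h import *
where()
E
```

```text
time: 10.47
position: [0.5288, 0.0408, 0.1642]
tool_rot: [-0.573, -0.412, 0.582, -0.404]
ft_force: [0.2, -0.3, 0.1]
grip_width: 0.0327
time: 10.72
position: [0.5239, 0.0287, 0.1639]
tool_rot: [-0.574, -0.411, 0.584, -0.402]
ft_force: [-0.2, 0.4, -0.0]
grip_width: 0.0462
t 10.72 jig TCP mm [   0.9 -117.4  163.9] tip z 152.9 F [-0.2   0.41 -0.03] w 0.0462 yaw err -0.0009 tilt [-0.0189  0.0023] q [-0.16  0.5   1.74 -0.    0.92  0.19]
```

```bash
python3 -m inch '[[[0,0,0.8,0,0.55],[0,0,0.4,0,0.55],[0.5,0,0,0,0.55],[0,0,0,0,0.55],[0,0,0,0,0.55]]]'
python3 - <<'E'
from h import *
where()
cv2.imwrite("pics/w3.png",camera("wrist")[:,:,::-1])
cv2.imwrite("pics/s3.png",cv2.resize(camera("side")[160:310,260:440,::-1],None,fx=4,fy=4,interpolation=cv2.INTER_CUBIC))
E
```

```text
time: 11.13
position: [0.5197, 0.0182, 0.1579]
tool_rot: [-0.573, -0.412, 0.583, -0.402]
ft_force: [0.6, 0.3, -0.6]
grip_width: 0.0476
t 11.13 jig TCP mm [   0.5 -128.8  157.9] tip z 146.9 F [ 0.57  0.29 -0.6 ] w 0.0476 yaw err 0.0013 tilt [-0.0191  0.003 ] q [-0.18  0.5   1.76 -0.    0.9   0.16]
```

View pics/s3.png

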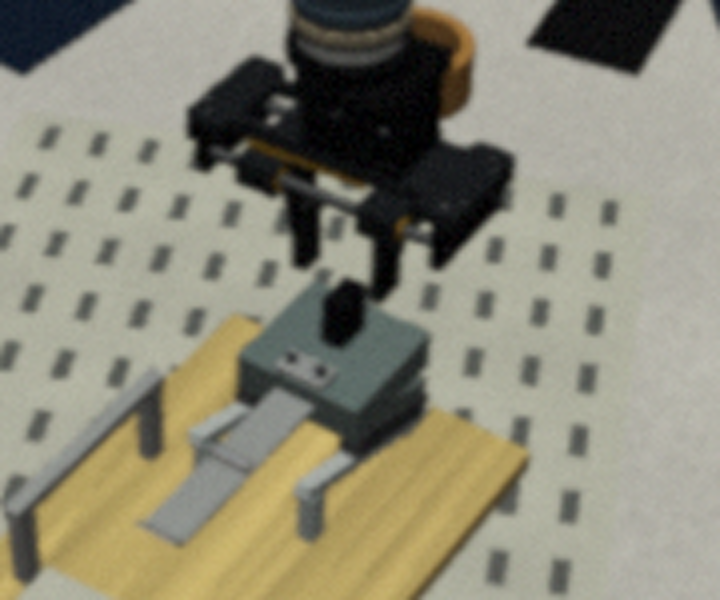

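The side crop shows the fingers' ends at (305,265) and (383,295), straddling the fin at (345,290). They are centred on it, so I'll descend.

```bash
python3 -m inch '[[[1.2,-0.05,0.1,0,0.55],[1.2,0,0,0,0.55],[1,0,0,0,0.55],[0.4,0,0,0,0.55],[0,0,0,0,0.55],[0,0,0,0,0.55]]]'
python3 - <<'E'
from h import *
where()
E
```

```text
time: 11.73
position: [0.52, 0.0188, 0.1195]
tool_rot: [-0.574, -0.412, 0.582, -0.404]
ft_force: [-0.7, 0.2, -0.4]
grip_width: 0.0477
t 11.73 jig TCP mm [   0.5 -128.1  119.5] tip z 108.5 F [-0.75  0.16 -0.41] w 0.0477 yaw err 0.0038 tilt [-0.0156  0.0026] q [-0.18  0.57  1.79 -0.    0.81  0.16]
```

```bash
python3 -m inch '[[[0.5,-0.05,0.2,0,0.55],[0.15,0,0,0,0.55],[0,0,0,0,0.2],[0,0,0,0,0.0],[0,0,0,0,0],[0,0,0,0,0],[0,0,0,0,0],[0,0,0,0,0]]]' 25
python3 - <<'E'
from h import *
where()
E
```

```text
time: 12.4
position: [0.5198, 0.0169, 0.1145]
tool_rot: [-0.575, -0.411, 0.581, -0.405]
ft_force: [-0.6, 1.3, -1.3]
grip_width: 0.0179
t 12.4 jig TCP mm [   1.  -129.9  114.5] tip z 103.5 F [-0.61  1.31 -1.27] w 0.0179 yaw err 0.0039 tilt [-0.012   0.0021] q [-0.18  0.57  1.79 -0.    0.79  0.16]
```

```bash
python3 -m inch '[[[-0.2,0,-0.6,0,0],[-0.2,0,-0.6,0,0],[-0.2,0,-0.6,0,0],[-0.2,0,-0.6,0,0]]]'
python3 - <<'E'
from h import *
where()
E
```

```text
time: 12.73
position: [0.5247, 0.0306, 0.1194]
tool_rot: [-0.567, -0.409, 0.585, -0.41]
ft_force: [-2.2, -10.4, -5.9]
grip_width: 0.0178
t 12.73 jig TCP mm [   1.  -115.4  119.4] tip z 108.4 F [ -2.21 -10.41  -5.94] w 0.0178 yaw err 0.0098 tilt [-0.0206 -0.015 ] q [-0.14  0.57  1.77 -0.02  0.82  0.21]
```

```bash
python3 -m inch '[[[-0.2,0,-0.6,0,0],[-0.2,0,-0.6,0,0],[-0.2,0,-0.6,0,0],[-0.2,0,-0.6,0,0]]]'
python3 - <<'E'
from h import *
where()
E
```

```text
time: 13.07
position: [0.5293, 0.0432, 0.1238]
tool_rot: [-0.559, -0.407, 0.591, -0.414]
ft_force: [-2.4, -11.0, -4.3]
grip_width: 0.0182
t 13.07 jig TCP mm [   1.  -102.   123.8] tip z 112.8 F [ -2.38 -10.97  -4.33] w 0.0182 yaw err 0.0149 tilt [-0.0312 -0.0346] q [-0.11  0.57  1.74 -0.05  0.85  0.26]
```

```bash
python3 -m inch '[[[-0.2,0,-0.6,-0,0],[-0.2,0,-0.6,0,0],[-0.15,0,-0.5,0,0],[0,0,0,0,0],[0,0,0,0,0]]]'
python3 - <<'E'
from h import *
o,jp,Rm=where(); a=J[2]
g=o["position"]-.008*Rm[:,0]; d=g[:2]-J[:2]
print("grasp jig y",(-np.sin(a)*d[0]+np.cos(a)*d[1])*1000, "z",g[2]*1000)
E
```

```text
time: 13.48
position: [0.5323, 0.0515, 0.1267]
tool_rot: [-0.553, -0.405, 0.596, -0.417]
ft_force: [-1.7, -0.8, -0.9]
grip_width: 0.0179
t 13.48 jig TCP mm [  1.  -93.2 126.7] tip z 115.7 F [-1.71 -0.84 -0.85] w 0.0179 yaw err 0.0159 tilt [-0.0393 -0.0496] q [-0.08  0.58  1.72 -0.07  0.88  0.29]
grasp jig y -92.71162066024695 z 134.68259377111818
```

```bash
python3 -m inch '[[[0,0,0,0,0.5],[0,0,0,0,0.5],[0,0,0,0,0.5],[-0.8,0,0,0,0.5],[-2,0,0,0,0.5],[-2.5,0,0,0,0.5],[-1,0,0,0,0.5],[0,0,0,0,0.2]]]' ;  python3 -m inch '[[[0,0,-2,0,0],[0,0,-3,0,0],[0,0,-3,0,0],[0,0,-2,0.016,0],[0,0,-1,0,0],[0,0,0,0,0],[0,0,0,0,0]]]'
python3 - <<'E'
from h import *
where(); avg(5)
E
```

```text
time: 14.15
position: [0.5343, 0.0554, 0.1928]
tool_rot: [-0.552, -0.406, 0.597, -0.417]
ft_force: [0.7, 0.1, -0.0]
grip_width: 0.0408
time: 14.73
position: [0.5707, 0.1621, 0.1867]
tool_rot: [-0.556, -0.4, 0.6, -0.413]
ft_force: [0.4, 0.4, -0.0]
grip_width: 0.0023
t 14.73 jig TCP mm [ -0.4  23.9 186.7] tip z 175.7 F [ 0.36  0.4  -0.  ] w 0.0023 yaw err 0.0012 tilt [-0.0405 -0.0509] q [ 0.11  0.56  1.52 -0.05  1.11  0.48]
Fz [-0.5 -0.3  0.   0.8  0. ] z [175.7 175.8 176.  176.1 176.2]
avg F [-0.47  0.14  0.02] sd [0.42 0.35 0.43] tip z 175.94 sd 0.18
```

```bash
python3 -m inch '[[[1,0.05,-0.4,0,0],[1.5,0.05,-0.5,0,0],[1.5,0.05,-0.4,0,0],[1.2,0,0,0,0],[0.5,0,0,0,0],[0,0,0,0,0],[0,0,0,0,0]]]'
python3 - <<'E'
from h import *
where(); avg(4)
E
```

```text
time: 15.57
position: [0.5752, 0.1665, 0.1258]
tool_rot: [-0.558, -0.398, 0.601, -0.411]
ft_force: [0.9, 0.0, 0.8]
grip_width: 0.0004
t 15.57 jig TCP mm [  2.4  29.6 125.8] tip z 114.8 F [0.9  0.05 0.81] w 0.0004 yaw err -0.0077 tilt [-0.0389 -0.0504] q [ 0.12  0.65  1.55 -0.05  0.98  0.5 ]
Fz [-0.6 -0.6  0.2  0. ] z [115.  115.4 115.8 116. ]
avg F [ 0.41 -0.01 -0.24] sd [0.74 0.6  0.36] tip z 115.53 sd 0.39
```

```bash
python3 -m inch '[[[0.3,-0.1,-0.2,0,0],[0.3,-0.1,-0.15,0,0],[0.2,0,0,-0.007,0],[0,0,0,0,0],[0,0,0,0,0]]]'
python3 - <<'E'
from h import *
where(); avg(3)
E
```

```text
time: 16.18
position: [0.5762, 0.1712, 0.1202]
tool_rot: [-0.559, -0.399, 0.597, -0.415]
ft_force: [-0.1, -0.5, -0.8]
grip_width: 0.0006
t 16.18 jig TCP mm [  1.8  34.3 120.2] tip z 109.2 F [-0.09 -0.54 -0.8 ] w 0.0006 yaw err 0.0006 tilt [-0.0319 -0.0494] q [ 0.13  0.66  1.56 -0.05  0.97  0.5 ]
Fz [0.8 0.3 0.7] z [109.1 109.2 109.2]
avg F [ 0.27 -0.3   0.58] sd [0.41 0.18 0.22] tip z 109.18 sd 0.03
```

```bash
python3 -m inch '[[[0.3,-0.1,0,0,0],[0.2,0,0,0,0],[0.2,0,0,0,0],[0.2,0,0,0,0],[0.2,0,0,0,0],[0.2,0,0,0,0]]]'
python3 - <<'E'
from h import *
where(); avg(3)
E
python3 -m inch '[[[0.3,0,0,0,0],[0.3,0,0,0,0],[0.3,0,0,0,0],[0.3,0,0,0,0]]]'
python3 - <<'E'
from h import *
where(); avg(3)
E
```

```text
time: 16.83
position: [0.5758, 0.1716, 0.1098]
tool_rot: [-0.56, -0.398, 0.596, -0.415]
ft_force: [-2.4, -0.6, 7.7]
grip_width: 0.0006
t 16.83 jig TCP mm [  1.3  34.5 109.8] tip z 98.9 F [-2.41 -0.63  7.69] w 0.0006 yaw err -0.0001 tilt [-0.0288 -0.048 ] q [ 0.13  0.67  1.57 -0.05  0.94  0.5 ]
Fz [7.9 7.6 7.5] z [98.7 98.9 99. ]
avg F [-1.94  0.97  7.65] sd [0.65 0.14 0.18] tip z 98.87 sd 0.1
time: 17.32
position: [0.5758, 0.1716, 0.1037]
tool_rot: [-0.561, -0.398, 0.596, -0.415]
ft_force: [-2.2, 0.4, 10.4]
grip_width: 0.0005
t 17.32 jig TCP mm [  1.3  34.6 103.7] tip z 92.7 F [-2.2   0.39 10.37] w 0.0005 yaw err -0.0 tilt [-0.0263 -0.0476] q [ 0.13  0.68  1.57 -0.06  0.93  0.5 ]
Fz [10.8 11.1 11.3] z [92.5 92.6 92.8]
avg F [-2.37  0.31 11.04] sd [0.45 0.44 0.2 ] tip z 92.62 sd 0.12
```

```bash
python3 -m inch '[[[0.3,0,0,0,0],[0.3,0,0,0,0],[0.3,0,0,0,0],[0.25,0,0,0,0]]]'
python3 - <<'E'
from h import *
where(); avg(8)
E
```

```text
time: 17.8
position: [0.5758, 0.1714, 0.1]
tool_rot: [-0.562, -0.398, 0.595, -0.416]
ft_force: [-2.6, 0.1, 12.2]
grip_width: 0.0001
t 17.8 jig TCP mm [  1.3  34.4 100. ] tip z 89.0 F [-2.65  0.14 12.18] w 0.0001 yaw err 0.0003 tilt [-0.0239 -0.048 ] q [ 0.13  0.68  1.57 -0.06  0.91  0.51]
Fz [12.8 12.8 13.6 13.4 13.3 13.  13.1 13.5] z [89.  89.  89.  89.1 89.1 89.1 89.1 89.1]
avg F [-3.37 -0.03 13.19] sd [0.28 0.38 0.28] tip z 89.07 sd 0.06
```

```bash
python3 -m inch '[[[0.3,0,0,0,0],[0.3,0,0,0,0],[0.25,0,0,0,0]]]'
python3 - <<'E'
from h import *
where(); avg(10)
E
```

```text
time: 18.45
position: [0.5757, 0.1713, 0.0983]
tool_rot: [-0.562, -0.397, 0.594, -0.416]
ft_force: [-3.3, 0.0, 13.3]
grip_width: 0.0005
t 18.45 jig TCP mm [ 1.3 34.2 98.3] tip z 87.3 F [-3.33  0.03 13.28] w 0.0005 yaw err 0.0006 tilt [-0.0216 -0.0484] q [ 0.13  0.68  1.58 -0.06  0.91  0.51]
Fz [13.3 14.  14.5 14.8 13.7 14.6 14.  14.  14.6 14.1] z [87.3 87.4 87.4 87.4 87.4 87.4 87.4 87.4 87.4 87.4]
avg F [-3.56  0.04 14.17] sd [0.5  0.43 0.44] tip z 87.41 sd 0.03
```

```bash
python3 -m inch '[[[0.3,0,0,0,0],[0.25,0,0,0,0]]]'
python3 - <<'E'
from h import *
where(); avg(12)
E
```

```text
time: 19.12
position: [0.5756, 0.1712, 0.0976]
tool_rot: [-0.562, -0.397, 0.594, -0.417]
ft_force: [-3.1, 0.9, 14.6]
grip_width: 0.0003
t 19.12 jig TCP mm [ 1.3 34.1 97.6] tip z 86.6 F [-3.06  0.93 14.56] w 0.0003 yaw err 0.0008 tilt [-0.0203 -0.0487] q [ 0.13  0.68  1.58 -0.06  0.9   0.51]
Fz [14.6 14.1 14.8 13.8 16.  14.7 13.9 15.4 15.  15.  14.  15.1] z [86.7 86.7 86.7 86.7 86.7 86.7 86.7 86.7 86.7 86.7 86.7 86.7]
avg F [-3.73  0.23 14.69] sd [0.5  0.54 0.63] tip z 86.72 sd 0.01
```

```bash
python3 -m inch '[[[0.25,0,0,0,0],[0.2,0,0,0,0]]]'
python3 - <<'E'
from h import *
where(); avg(32); where()
cv2.imwrite("pics/s4.png",cv2.resize(camera("side")[200:350,240:420,::-1],None,fx=4,fy=4,interpolation=cv2.INTER_CUBIC))
E
```

```text
time: 19.88
position: [0.5756, 0.1712, 0.0979]
tool_rot: [-0.563, -0.396, 0.593, -0.417]
ft_force: [-3.5, -0.9, 14.2]
grip_width: 0.0006
t 19.88 jig TCP mm [ 1.2 34.2 97.9] tip z 86.9 F [-3.55 -0.9  14.23] w 0.0006 yaw err 0.001 tilt [-0.0188 -0.0488] q [ 0.13  0.68  1.58 -0.06  0.9   0.51]
Fz [13.8 14.6 14.  13.3 14.5 14.4 14.2 14.4 13.8 14.8 13.8 14.5 14.  14.5
 14.5 14.4 14.6 14.1 15.  15.1 14.2 14.4 15.  14.8 14.4 14.8 14.5 14.
 14.5 14.9 14.3 15.1] z [87. 87. 87. 87. 87. 87. 87. 87. 87. 87. 87. 87. 87. 87. 87. 87. 87. 87.
 87. 87. 87. 87. 87. 87. 87. 87. 87. 87. 87. 87. 87. 87.]
avg F [-3.62  0.42 14.42] sd [0.4  0.51 0.42] tip z 87.0 sd 0.01
t 21.48 jig TCP mm [ 1.2 34.1 98. ] tip z 87.0 F [-3.52 -0.25 15.08] w 0.0005 yaw err 0.0009 tilt [-0.0188 -0.0489] q [ 0.13  0.68  1.58 -0.06  0.9   0.51]
```

View pics/s4.png

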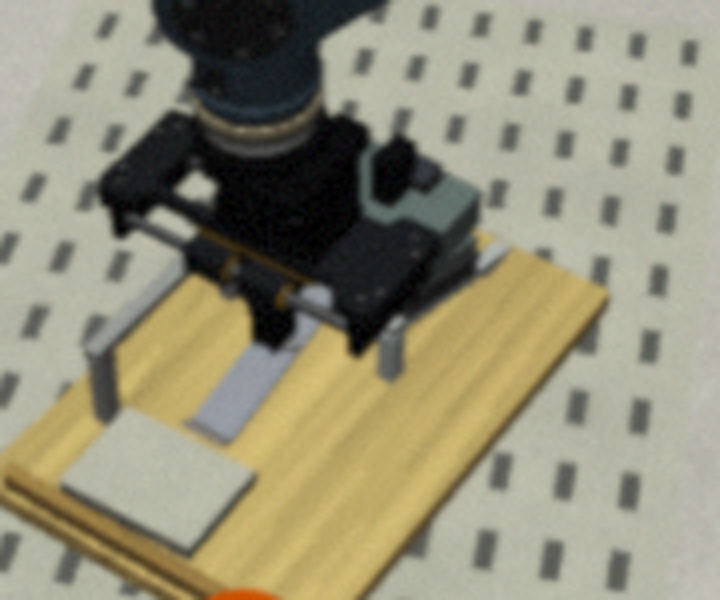

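```bash
python3 -m inch '[[[0.3,0,0,0,0],[0.35,0,0,0,0],[0.32,0,0,0,0]]]'
python3 - <<'E'
from h import *
where(); avg(5)
E
```

```text
time: 21.78
position: [0.5755, 0.171, 0.0957]
tool_rot: [-0.563, -0.396, 0.593, -0.418]
ft_force: [-4.2, -0.8, 15.8]
grip_width: 0.0004
t 21.78 jig TCP mm [ 1.2 33.9 95.7] tip z 84.7 F [-4.2  -0.75 15.8 ] w 0.0004 yaw err 0.0015 tilt [-0.0166 -0.0495] q [ 0.13  0.69  1.58 -0.06  0.9   0.51]
Fz [15.4 16.4 15.9 16.2 15.2] z [84.6 84.7 84.8 84.8 84.8]
avg F [-3.85 -0.1  15.83] sd [0.32 0.39 0.46] tip z 84.76 sd 0.06
```

```bash
python3 -m inch '[[[0.1,0,0,0,0]]]'
python3 - <<'E'
from h import *
where(); avg(4)
E
```

```text
time: 22.12
position: [0.5755, 0.1711, 0.0971]
tool_rot: [-0.563, -0.396, 0.593, -0.418]
ft_force: [-3.2, 1.7, 14.0]
grip_width: 0.0002
t 22.12 jig TCP mm [ 1.2 34.  97.1] tip z 86.1 F [-3.16  1.74 14.01] w 0.0002 yaw err 0.0014 tilt [-0.0159 -0.0494] q [ 0.13  0.68  1.58 -0.06  0.9   0.51]
Fz [15.2 14.6 14.8 15.4] z [86.5 86.4 86.4 86.3]
avg F [-3.89  0.79 15.  ] sd [0.51 0.17 0.3 ] tip z 86.38 sd 0.05
```

Run:
```python
from h import *
avg(30)
```

```text
Fz [14.4 14.8 14.4 15.2 14.4 14.9 15.1 15.5 15.3 14.4 14.1 15.3 14.7 15.5
 14.1 15.5 15.1 15.  14.3 15.  14.7 14.  14.8 14.2 14.7 14.8 14.6 14.5
 14.9 15.3] z [86.3 86.3 86.3 86.3 86.3 86.3 86.3 86.3 86.3 86.2 86.3 86.3 86.3 86.3
 86.3 86.3 86.3 86.3 86.3 86.3 86.3 86.3 86.2 86.2 86.3 86.3 86.3 86.3
 86.3 86.3]
avg F [-3.73  0.39 14.79] sd [0.62 0.44 0.44] tip z 86.27 sd 0.01
```

Held for 1.5 s at about 14.8 N, level. I'll lift slowly and retreat.

```bash
python3 -m inch '[[[-0.3,0,0,0,0],[-0.5,0,0,0,0],[-0.5,0,0,0,0],[-1,0,0,0,0],[-2,0,0,0,0],[-2.5,0,0,0,0],[-2,0,0,0,0],[0,0,0,0,0]]]'; python3 -m inch '[[[-1,0,0,0,0],[0,0,0,0,0],[0,0,0,0,0],[0,0,0,0,0],[0,0,0,0,0]]]'
python3 - <<'E'
from h import *
where(); avg(4)
a=cv2.resize(camera("side")[200:350,240:420,::-1],None,fx=2.2,fy=2.2,interpolation=cv2.INTER_CUBIC)
b=cv2.resize(camera("scene")[180:330,270:470,::-1],None,fx=2,fy=2.2,interpolation=cv2.INTER_CUBIC)
cv2.imwrite("pics/end.png",np.hstack([a,b]))
E
```

```text
time: 24.48
position: [0.5763, 0.1752, 0.1928]
tool_rot: [-0.563, -0.396, 0.593, -0.418]
ft_force: [0.9, 0.2, -0.8]
grip_width: 0.0006
time: 24.9
position: [0.5752, 0.1756, 0.2016]
tool_rot: [-0.562, -0.396, 0.594, -0.418]
ft_force: [0.5, 0.4, -0.5]
grip_width: 0.0006
t 24.9 jig TCP mm [ -0.6  38.2 201.6] tip z 190.6 F [ 0.51  0.41 -0.48] w 0.0006 yaw err 0.0016 tilt [-0.0196 -0.0509] q [ 0.13  0.55  1.5  -0.05  1.12  0.5 ]
Fz [ 0.4 -1.1 -0.6 -0.4] z [190.4 190.5 190.8 190.9]
avg F [ 0.1  -0.03 -0.42] sd [0.38 0.2  0.53] tip z 190.67 sd 0.19
```

View pics/end.png

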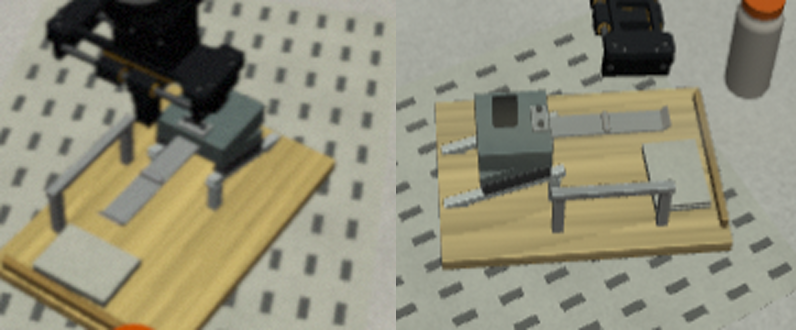

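The leaf is back up, with the rib at about (152,183) in the left half of the picture. The carriage sits partway up its rails, the samples and the jar look undisturbed, and the gripper is clear of everything.

```bash
python3 -c "from rig import robot; print(robot.hand_in())"
```

```text
the job is handed in; nothing more can be done
None
```

The carriage is set and the job is handed in, at about 25 s on the robot's clock. I pushed the carriage by its fin about 39 mm up the rails, to roughly 44 mm. The leaf pressed level with the gauge then pushed back with about 15 N.

- **Level:** I touched the gauge bar's top with the fingertips first. They met it at a measured 86.35 mm, or about 86.2 mm once the tool's tilt is allowed for. I used that reading as the level, since the arm reads about 0.5 mm high.
- **Final press:** I held the rib for 1.5 s at a measured 86.27 mm, with 14.8 N on average. The short reading just before it gave 15.0 N at 86.38 mm.
- **Overshoot:** While finding the level, the press briefly went about 1.5 mm too low. The force was about 16 N there, and the highest single reading was 16.4 N, well under 24 N.
- **After release:** The leaf sprang back up, the arm stayed clear, and the samples and glue jar look unmoved in the last picture. The tape roll was not in that picture, but the arm never worked near it after passing over on the way in.

**Less than ideal:** The tool leaned about 3° during the final press, and there was about 3.7 N of sideways friction on the rib. The force sensor's zero is uncertain by a few tenths of a newton: it read -0.4 N after the lift, which would make the press about 15.2 N.

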